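# Hold a tenoned chair rail home in the pegging jig

### The job

Get the tenoned chair rail ready for its peg hole: pick it up off the bench, lay it flat on the base board of the drilling jig, slide it in tenon first between the guides, and push it against the sprung plunger until both shoulders are hard up on the steel stops. Press firmly, as by hand, without ramming the stops, and finish while still holding it pressed home there, because the plunger throws the rail back out if you let go. Leave the other things on the bench where they are.

Things in the scene. Friction and masses are not known exactly. Their poses are not given: they have to be found in the camera images.
- rail: The workpiece: a loose hardwood chair rail lying flat, 0.11 to 0.2 kg. Bar 150 long (its x) x 44 wide (y) x 28 thick (z); on its +x end only, a tenon 26 wide x 12 thick x 28 long, centred, leaving 9 mm of shoulder on each side. The same either way up. Origin: centre of the underside of the 150 mm bar (tenon excluded), z up. It lies on one side of the jig, the plain rail on the other.
- rail_shoulder (a point): Point on the rail's long axis, in the plane of its tenon shoulders: 75 mm along +x and 14 mm up from the rail's origin.
- rail_tip (a point): Centre of the tenon's end face: 28 mm beyond rail_shoulder.
- jig: Drilling jig fixed to the bench, turned somewhat about z. Brown base board 290 x 150 x 18 mm, its top 18 mm above the bench. Origin: on the bench, under the jig's centre line; the board runs from x = -140 to +150 mm. Jig +x is the way the rail is pushed in, away from the robot. From front to back: guides (see guide_mouth), steel stop blocks, bush plate, plunger block.
- guide_mouth (a point): On the jig's centre line and board top, at the front end of the two wooden guides (jig x = -47 mm). The guides are 20 mm high and 18 mm thick: 66 mm apart here, narrowing to a parallel 47 mm gap 22 mm farther in, up to the stops. With the rail home its rear 53 mm stands clear in front of the guides: room for the fingers on both its sides.
- stops: Two steel stop blocks, front faces at jig x = +50 mm, 32 mm high, 32 mm apart for the tenon, with the drill-bush plate they carry (from 4 mm behind the faces, underside 32 mm above the board). One rigid fixed piece. Origin: on the board's top, on the centre line, at the stop faces; axes as the jig's.
- stop_face (a point): Point on the jig's centre line, in the plane of the stop faces, 14 mm above the board (32 mm above the bench): where rail_shoulder comes to lie when the rail is home. Axes as the jig's, +x being the way in.
- plunger (a joint): How far the sprung plunger is pushed in, m: a 10 mm steel pin along the jig's x at the height of the tenon's centre. 0 at rest, its nose 10 mm behind the stop faces, between the blocks; about 0.018 with the rail home; at most 0.026. It pushes back with 2 N at rest, 7 N at home (260 N/m). Its black tail knob, behind the aluminium block at the back, moves out as it is pressed.
- plunger_nose (a point): Centre of the plunger's nose face, which the tenon's end meets.
- plain_rail: Bystander: a blank of the same wood and section, 178 x 44 x 28 mm, with no tenon. Origin: centre of its underside, length along x.
- mallet: Bystander: a wooden mallet lying down, head 120 mm wide and 85 high, handle along x. Origin under its middle.
- glue: Bystander: a glue bottle 64 mm across, 170 high, standing. Origin: centre of its foot.
- paint_jar: Bystander: a small glass jar with a black cap, 44 mm across, 55 high. Origin: centre of its foot.
- try_square: Bystander: a try square lying flat, stock 115 mm along x, blade 150 mm along y, 16 mm high. Origin: centre of the stock's underside.
- screwdriver: Bystander: a wood-handled screwdriver 210 mm long, lying along x, 26 mm high. Origin: under its middle.
- steel_rule: Bystander: a rule 300 (y) x 30 x 2 mm lying flat. Origin: centre of its underside.
- offcut: Bystander: a wooden offcut 60 x 44 x 28 mm. Origin: centre of its underside.

How it is judged:
By the outcome, as a careful person would: the job done as asked, in the order asked, and still so for the second after the job is handed in, while the arm keeps its last pose, push and grip.
It also fails if it takes over 48 s, if anything falls off the work surface, if the arm or the gripper's body presses on something with over 40 N, if the wrist force passes 120 N, or if a joint passes its speed limit or range.

### The arm

A 7-joint arm with a two-finger parallel gripper is mounted at the origin on the work surface. World frame = base frame: x ahead of the robot, y to its left, z up, the work surface at z = 0. Lengths are in m, angles in rad, forces in N, time in s.
With the tool pointing down it reaches from about 0.4 to 0.85 m from the base axis. Payload 4.4 kg.
Tool frame: the origin (TCP) lies at the very end of the fingers, on their centre line; the grasp point (between the pads) lies 19 mm behind it (ctrl.grip_point_offset is the distance from the TCP to the grasp point, in m); z points along the fingers, y is the line along which they close (so a half turn about z gives the same grasp; the last joint's range is limited). The gripper opens to 94 mm and grips with 3 to 60 N. Pads are 16 mm wide; open, the fingers measure 119 mm over their backs; the gripper's body (75 mm by 177 mm) begins 78 mm behind the grasp point.
Start: joints at [-1.297, 0.628, 0.038, 1.517, -0.027, 0.996, -0.02], TCP at [0.217, 0.613, 0.205] pointing down, gripper open.
Joint ranges: [-3.06, 3.06], [-0.37, 2.12], [-1.25, 1.32], [0.18, 2.47], [-1.1, 4.24], [0.23, 1.98], [-2.94, 2.94]. Speed limits (rad/s): [2.57, 2.57, 3.14, 3.14, 3.14, 3.14, 3.14].

### API

Orientations are given as a unit quaternion [w, x, y, z].
In Python, from rig import ctrl, imaging, probe_bus gives the robot as it stands (ctrl), with the cameras (imaging) and the readings (probe_bus).
- The arm moves only by the shell command python3 steer.py 'ROWS' [OPENING] [FORCE]. ROWS is a JSON list of rows, 1 to 20 of them, each an object with the fields d (a list: dx, dy, dz in parts of the range, where 1.0 means 20 cm), rotvec (a list: a rotation vector rx, ry, rz in normalised numbers (1 is 120 degrees)); a field left out counts as zero; each row shifts and turns the commanded pose from where the row before left it, along the tool's axes as they then stand; what a row does not reach is not made up. A row lasts 1/8 s, in which the tool goes at most 0.0625 m and 0.188 rad, less where a joint would pass 70% of its speed; a pose out of reach is approached as far as the arm can. OPENING is the finger opening in m, set as the command begins (- or left out keeps the last). The fingers move at their own pace and stop on an object; FORCE is the grip in N (left out, the last holds). Time passes only in rows, so rows that do not move let the fingers close. It prints the time, the measured TCP pose, the force, the opening and the grip force at its end. Input that does not fit is refused with a message, and nothing moves.
- probe_bus.get_state(): the state, without advancing time (a new reading comes with each control period).
- imaging.camera(name): name is "scene" or "top"; returns the picture (384x512x3 uint8, red, green, blue); there is no depth.
- imaging.camera_params(name): a dict with "camera_matrix" (3x3 intrinsics, pixels), "R" (3x3) and "t" (3): a world point X has camera coordinates R X + t. Camera axes: x right, y down, z forward; pixel columns grow to the right and rows downward; lengths in m; the calibration is good to about 2 mm. A picture is of the moment at which its call begins. camera_params takes no time and is no camera call.
- ctrl.job_done(): hands the job in; it is judged then, once.
The state is a dict: "t": time; "joint_pos": joint angles; "joint_velocities": joint speeds; "effort": joint torques, N m; "tcp_pos": TCP position; "ee_rot": TCP orientation; "force": force on the tool from outside, world axes, zero at the start; "torque": the same for the moment, N m; "width": finger opening in m; "finger_force": force on a finger pad.
Only numpy, scipy, OpenCV 4.12 (cv2) and the standard library are available. Lean on these libraries where they do the work, as an engineer would, in place of code of your own. Each camera call takes 0.05 s, during which the arm holds its last target. There are 200 camera calls.

## Working session

There is one attempt and no reset: what is moved stays moved. The work goes in short steps, Python scripts to look and compute and a shell command to move; the robot and the scene stay as the last step left them, time stands still between calls to the robot, and variables do not carry over. Pictures are saved under pics/ and viewed, at most 10 in all, crops included, and the job is handed in when it is done.

```bash
ls; mkdir -p pics; python3 - <<'E'
from rig import ctrl, imaging, probe_bus
import cv2,numpy as np
for n in("scene","top"):
    im=imaging.camera(n); cv2.imwrite(f"pics/{n}0.png",im[:,:,::-1]); p=imaging.camera_params(n)
    print(n,np.round(p["camera_matrix"],1).tolist(),np.round(p["R"],3).tolist(),np.round(p["t"],3).tolist())
s=probe_bus.get_state();print(s["t"],s["tcp_pos"],s["ee_rot"],s["width"])
E
```

```text
pics
rig.py
steer.py
scene [[412.7, 0.0, 258.6], [0.0, 412.7, 190.7], [0.0, 0.0, 1.0]] [[0.156, 0.988, 0.02], [0.515, -0.064, -0.854], [-0.843, 0.143, -0.519]] [-0.082, -0.23, 1.664]
top [[387.7, 0.0, 256.3], [0.0, 387.7, 190.0], [0.0, 0.0, 1.0]] [[0.014, -1.0, 0.023], [-0.985, -0.017, -0.171], [0.171, -0.02, -0.985]] [-0.033, 0.564, 1.389]
0.1 [0.21641683 0.61229017 0.20467786] [-1.26163128e-04  1.69079431e-01  9.85602077e-01 -8.22039075e-04] 0.09369122509065365
```

View pics/top0.png

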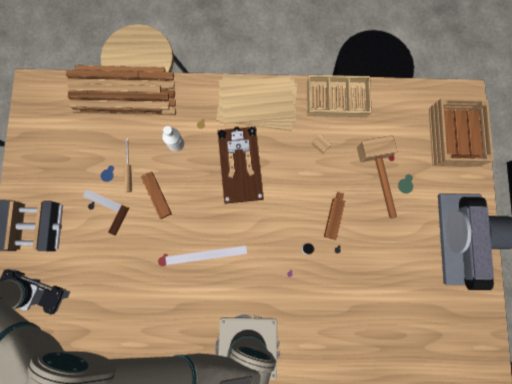

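View pics/scene0.png

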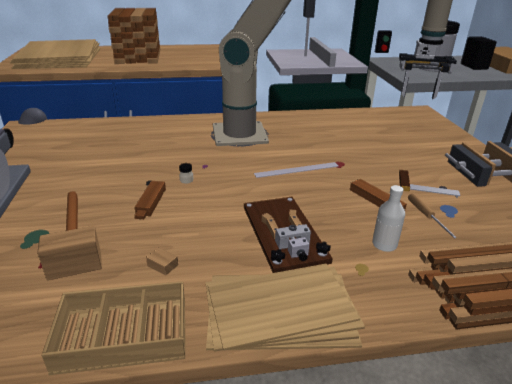

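The top view shows the tenoned rail at about (335,215) with its tenon toward the top. The plain rail is at (156,195) and the jig at (240,165), mouth facing the robot. I'll enlarge both.

```bash
python3 - <<'E'
import cv2,numpy as np
im=cv2.imread("pics/top0.png")
a=cv2.resize(im[120:210,210:270],None,fx=6.5,fy=6.5,interpolation=cv2.INTER_CUBIC)
b=cv2.resize(im[180:250,310:360],None,fx=6.5,fy=6.5,interpolation=cv2.INTER_CUBIC)
o=np.zeros((585,730,3),np.uint8);o[:a.shape[0],:a.shape[1]]=a;o[:b.shape[0],400:400+b.shape[1]]=b
cv2.imwrite("pics/crop0.png",o)
E
```

```text
(no output)
```

View pics/crop0.png

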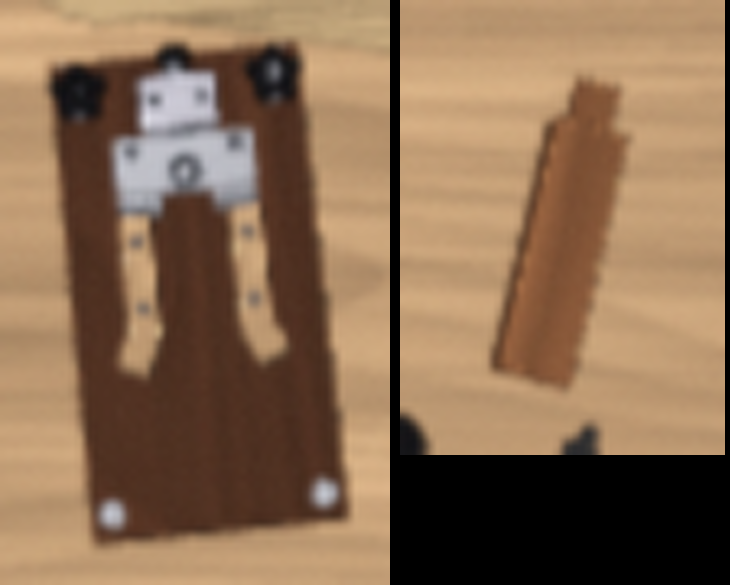

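The crop shows the board corners at about (50,65), (298,43), (347,517) and (97,545). The rail's right top edge runs from (627,135) to (570,388), and its tenon end is at (578,77)–(620,85). Next I cast these onto planes, refined with masks.

```bash
cat > h.py <<'E'
import numpy as np,cv2
from rig import ctrl, imaging, probe_bus
def cast(n,uv,z):
    p=imaging.camera_params(n);K=np.array(p["camera_matrix"]);R=np.array(p["R"]);t=np.array(p["t"])
    C=-R.T@t; uv=np.atleast_2d(np.asarray(uv,float))
    d=(R.T@np.linalg.inv(K)@np.c_[uv,np.ones(len(uv))].T).T
    return (C+d*((z-C[2])/d[:,2])[:,None])[:,:2]
def proj(n,X):
    p=imaging.camera_params(n);c=np.array(p["R"])@np.asarray(X)+p["t"];q=np.array(p["camera_matrix"])@c;return q[:2]/q[2]
E
python3 - <<'E'
from h import *
p=imaging.camera_params("top");print("C",-np.array(p["R"]).T@p["t"])
np.set_printoptions(precision=4,suppress=True)
im=cv2.imread("pics/top0.png")
def quad(x0,x1,y0,y1,test,z,name):
    c=cv2.resize(im[y0:y1,x0:x1],None,fx=8,fy=8,interpolation=cv2.INTER_CUBIC)
    m=test(c).astype(np.uint8)*255
    m=cv2.morphologyEx(m,cv2.MORPH_CLOSE,np.ones((9,9)))
    ct=max(cv2.findContours(m,cv2.RETR_EXTERNAL,cv2.CHAIN_APPROX_NONE)[0],key=cv2.contourArea)
    uv=ct[:,0,:]/8+[x0,y0]-0.4375
    w=cast("top",uv,z); r=cv2.minAreaRect((w*1000).astype(np.float32))
    print(name,r,"area",cv2.contourArea(ct)/64)
    ap=cv2.approxPolyDP(ct,10,True)[:,0]/8+[x0,y0]-.4375
    print(np.c_[ap,cast("top",ap,z)])
    return w
V=lambda c:c.max(2).astype(int)
quad(212,270,122,208,lambda c:V(c)<120,.018,"jig")
quad(318,352,186,242,lambda c:(c[...,0].astype(int)<85),.028,"rail")
# hand-read
A=np.array([[50,65],[298,43],[347,517],[97,545]])/6.5+[210,120]-.42
print(cast("top",A,.018))
B=(np.array([[578,77],[620,85],[627,135],[570,388],[495,370],[553,120]])-[400,0])/6.5+[310,180]-.42
print(cast("top",B,.028))
E
```

```text
C [0.31791909 0.00530802 1.4653359 ]
jig ((672.771728515625, 39.209861755371094), (297.3355712890625, 151.8390655517578), 7.233370780944824) area 2834.1953125
[[254.3125 126.3125   0.8217  -0.0136]
 [241.9375 127.8125   0.8145   0.0346]
 [235.6875 126.3125   0.8201   0.059 ]
 [232.5625 128.5625   0.8107   0.071 ]
 [217.4375 131.0625   0.7993   0.1294]
 [225.0625 202.9375   0.5182   0.0921]
 [262.8125 198.5625   0.5373  -0.0498]]
rail ((478.3146667480469, -319.2486572265625), (50.512001037597656, 178.85757446289062), 75.95500946044922) area 568.3125
[[337.4375 191.6875   0.5669  -0.3314]
 [335.1875 196.6875   0.5476  -0.3224]
 [331.6875 199.1875   0.5379  -0.309 ]
 [323.4375 234.0625   0.4066  -0.2757]
 [324.1875 236.8125   0.3965  -0.2783]
 [334.4375 239.3125   0.3879  -0.3162]
 [336.9375 235.9375   0.4005  -0.3258]
 [344.5625 201.1875   0.5311  -0.3575]
 [342.3125 199.3125   0.5381  -0.3492]
 [343.0625 193.3125   0.561   -0.3526]]
[[ 0.8053  0.1302]
 [ 0.8223 -0.0179]
 [ 0.5352 -0.0504]
 [ 0.5163  0.0941]]
[[ 0.5679 -0.3296]
 [ 0.5636 -0.354 ]
 [ 0.5343 -0.3574]
 [ 0.3881 -0.3211]
 [ 0.3977 -0.2784]
 [ 0.5423 -0.3145]]
```

Careful with the scale: shifts go in shares of 20 cm and turns go in shares of 120 degrees. That gives: -0.042 m is -0.21, -0.034 m is -0.17, -0.096 rad is -0.0458.

```bash
python3 steer.py '[{"d":[-0.21,-0.17,0]},{"d":[-0.21,-0.17,0]},{"d":[-0.21,-0.17,0]},{"d":[-0.21,-0.17,0]},{"d":[-0.21,-0.17,0]},{"d":[-0.21,-0.17,0]},{"d":[-0.21,-0.17,0]},{"d":[-0.21,-0.17,0]},{"d":[-0.21,-0.17,0]},{"d":[-0.21,-0.17,0]},{"rotvec":[0,0,-0.0458]}]' 0.07 40
python3 - <<'E'
from h import *
np.set_printoptions(precision=4,suppress=True)
im=cv2.imread("pics/top0.png")
x0,x1,y0,y1=222,258,138,182
c=cv2.resize(im[y0:y1,x0:x1],None,fx=8,fy=8,interpolation=cv2.INTER_CUBIC).astype(int)
tan=(c[...,2]>130)&(c[...,2]-c[...,0]>45)
steel=(c.min(2)>120)&(c[...,2]-c[...,0]<35)
for nm,m,z in(("guide",tan,.038),("steel",steel,.05)):
    for ct in cv2.findContours(m.astype(np.uint8),cv2.RETR_EXTERNAL,cv2.CHAIN_APPROX_NONE)[0]:
        if cv2.contourArea(ct)/64<15: continue
        ap=cv2.approxPolyDP(ct,6,True)[:,0]/8+[x0,y0]-.4375
        print(nm,cv2.contourArea(ct)/64);print(np.c_[ap,cast("top",ap,z)])
# inner-gap midline per row: parallel part
th=np.radians(7.4)
for r in range(0,c.shape[0],16):
    cols=np.where(tan[r])[0]
    if len(cols)>10:
        g=np.where(np.diff(cols)>30)[0]
        if len(g)==1:
            l,rr=cols[g[0]]+.5,cols[g[0]+1]-.5
            uv=np.array([[l,r],[rr,r]])/8+[x0,y0]-.4375
            w=cast("top",uv,.038); mid=w.mean(0); print("gap",mid,np.linalg.norm(w[0]-w[1])*np.cos(th))
print("jar",cast("top",[[308,247]],.055),"blob",cast("top",[[338,250]],0))
E
```

```text
t: 1.48
tcp_pos: [0.5014, 0.147, 0.2052]
ee_rot: [0.001, 0.125, 0.992, -0.001]
force: [0.0, 0.6, -0.3]
width: 0.0699
finger_force: 0.0
guide 116.125
[[228.8125 152.9375   0.7071   0.0819]
 [227.8125 155.9375   0.6953   0.0854]
 [229.1875 169.0625   0.6444   0.0789]
 [227.9375 175.0625   0.6213   0.083 ]
 [231.6875 177.1875   0.6134   0.0687]
 [234.5625 170.5625   0.639    0.0585]
 [232.3125 153.1875   0.7064   0.0686]]
guide 117.2578125
[[249.1875 150.6875   0.7175   0.0048]
 [244.9375 152.1875   0.7112   0.0208]
 [246.9375 170.8125   0.639    0.0119]
 [250.3125 174.9375   0.6233  -0.001 ]
 [252.9375 173.5625   0.6288  -0.0108]
 [253.4375 171.3125   0.6375  -0.0126]
 [251.6875 168.8125   0.647   -0.0058]]
steel 225.125
[[227.1875 141.9375   0.7466   0.0885]
 [227.3125 147.5625   0.7246   0.0875]
 [228.9375 152.6875   0.7048   0.0808]
 [233.8125 151.8125   0.7086   0.0626]
 [236.6875 147.1875   0.7268   0.0522]
 [238.4375 146.9375   0.7279   0.0456]
 [238.3125 144.8125   0.7362   0.0463]
 [236.4375 146.5625   0.7292   0.0532]
 [235.6875 145.6875   0.7326   0.0561]
 [237.3125 143.4375 
[... 357 characters left out ...]
7    0.02  ]
 [244.9375 140.0625   0.7554   0.0216]
 [242.0625 138.9375   0.7596   0.0326]
 [242.6875 137.5625   0.765    0.0303]
 [230.9375 137.5625   0.7641   0.0748]
 [231.5625 140.1875   0.7538   0.0722]]
gap [0.7054 0.0444] 0.04654686390997241
gap [0.6976 0.0438] 0.04744476315316956
gap [0.6898 0.0431] 0.0455250747597724
gap [0.682  0.0416] 0.044548002482375136
gap [0.6742 0.04  ] 0.04544670427718036
gap [0.6665 0.0396] 0.046810189962324535
gap [0.6587 0.0392] 0.047235865308644535
gap [0.651  0.0385] 0.046259343445265055
gap [0.6433 0.0363] 0.04482009989585052
gap [0.6356 0.0352] 0.048512762817887314
gap [0.6279 0.0343] 0.0554610071780076
jar [[ 0.3576 -0.2137]] blob [[ 0.3496 -0.3351]]
```

To row units: -0.0461 m is -0.2305, -0.0036 m is -0.018, -0.007 rad is -0.0033.

```bash
python3 steer.py '[{"d":[-0.018,-0.2305,0]},{"d":[-0.018,-0.2305,0]},{"d":[-0.018,-0.2305,0]},{"d":[-0.018,-0.2305,0]},{"d":[-0.018,-0.2305,0]},{"d":[-0.018,-0.2305,0]},{"d":[-0.018,-0.2305,0]},{"d":[-0.018,-0.2305,0]},{"d":[-0.018,-0.2305,0]},{"d":[-0.018,-0.2305,0]},{"d":[0,0,0.2],"rotvec":[0,0,-0.0033]},{"d":[0,0,0.2]},{"d":[0,0,0.2]},{}]'
python3 - <<'E'
from h import *
a=imaging.camera("top")[:,:,::-1];b=imaging.camera("scene")[:,:,::-1]
a=cv2.resize(a[170:270,290:390],None,fx=4,fy=4,interpolation=cv2.INTER_CUBIC);b=cv2.resize(b[120:220,100:200],None,fx=4,fy=4,interpolation=cv2.INTER_CUBIC)
cv2.imwrite("pics/pre.png",np.hstack([a,b]))
E
```

```text
t: 3.22
tcp_pos: [0.4207, -0.3023, 0.0831]
ee_rot: [-0.003, 0.118, 0.993, 0.002]
force: [-0.3, -0.7, -0.5]
width: 0.0701
finger_force: 0.0
```

View pics/pre.png

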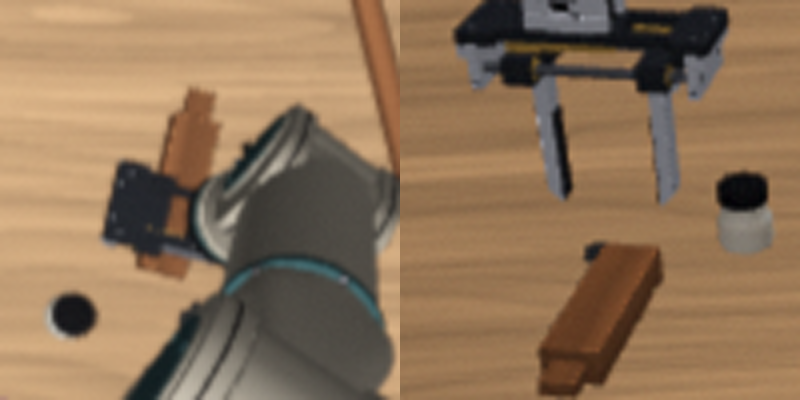

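The view shows the open fingers straddling the rear half of the rail, with the jar clear of them. The arm is 6 mm off in y, so I'll correct that and descend.

To row units: 0.02 m is 0.1, -0.006 m is -0.03.

```bash
python3 steer.py '[{"d":[-0.01,-0.03,0.1]},{"d":[0,0,0.1]},{"d":[0,0,0.1]},{"d":[0,0,0.05]},{"d":[0,0,0.025]},{},{}]'
```

```text
t: 4.2
tcp_pos: [0.4239, -0.3104, 0.0111]
ee_rot: [0.0, 0.118, 0.993, -0.0]
force: [0.6, 0.5, 0.7]
width: 0.0698
finger_force: 0.0
```

To row units: 0.004 m is 0.02, 0.003 m is 0.015.

```bash
python3 steer.py '[{"d":[0.015,0,0.02]},{"d":[0,0,0.015]},{},{}]'; python3 steer.py '[{},{},{},{},{},{}]' 0.03 60
```

```text
t: 4.7
tcp_pos: [0.4206, -0.3094, 0.0034]
ee_rot: [-0.0, 0.118, 0.993, 0.0]
force: [-0.1, 0.3, -0.5]
width: 0.07
finger_force: 0.0
t: 5.45
tcp_pos: [0.4205, -0.3091, 0.0035]
ee_rot: [-0.0, 0.118, 0.993, 0.0]
force: [0.9, 0.7, 1.0]
width: 0.0438
finger_force: 59.9
```

To row units: 0.0409 m is 0.2045, 0.0032 m is 0.016, -0.12 rad is -0.0573.

```bash
python3 steer.py '[{"d":[0,0,-0.05]},{"d":[0,0,-0.15]},{"d":[0,0,-0.15]},{"d":[0,0,-0.15]},{"d":[0.016,0.2045,0]},{"d":[0.016,0.2045,0]},{"d":[0.016,0.2045,0]},{"d":[0.016,0.2045,0]},{"d":[0.016,0.2045,0]},{"d":[0.016,0.2045,0]},{"d":[0.016,0.2045,0]},{"d":[0.016,0.2045,0]},{"rotvec":[0,0,-0.0573]},{"rotvec":[0,0,-0.0573]},{"rotvec":[0,0,-0.0606]},{},{},{}]'
python3 - <<'E'
from h import *
a=imaging.camera("top")[:,:,::-1];b=imaging.camera("scene")[:,:,::-1]
cv2.imwrite("pics/t1.png",a);cv2.imwrite("pics/s1.png",b)
a=cv2.resize(a[120:240,200:300],None,fx=4,fy=4,interpolation=cv2.INTER_CUBIC);b=cv2.resize(b[120:280,200:300],None,fx=4,fy=3,interpolation=cv2.INTER_CUBIC)
cv2.imwrite("pics/pre2.png",np.hstack([a,b]))
E
```

```text
t: 7.7
tcp_pos: [0.4724, 0.0146, 0.1036]
ee_rot: [0.0, -0.064, 0.998, -0.0]
force: [0.3, 0.5, -1.6]
width: 0.0433
finger_force: 59.9
```

View pics/pre2.png

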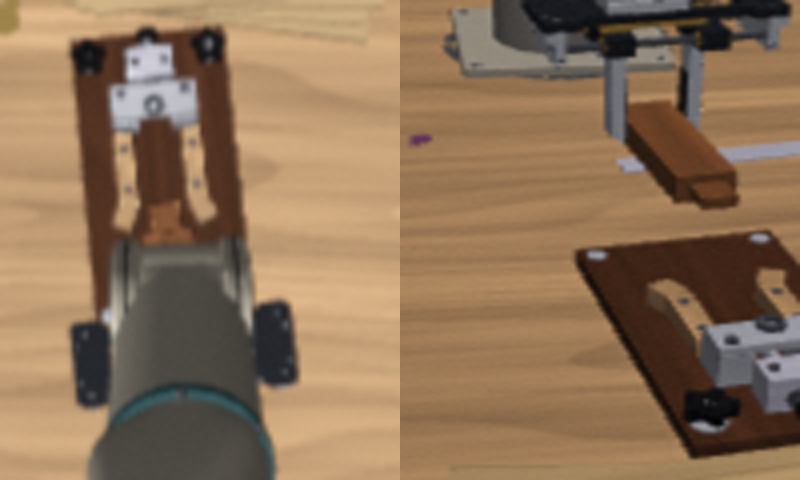

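```bash
python3 - <<'E'
from h import *
np.set_printoptions(precision=4,suppress=True)
u=np.array([.9917,.1288]);n=np.array([-.1288,.9917]);T=np.array([.4724,.0146])
for s in(-.013,0,.013):
  for z in (.106,.120): print(s,z,proj("top",[*(T+.147*u+s*n),z]),proj("scene",[*(T+.147*u+s*n),z]))
im=cv2.imread("pics/t1.png")
x0,x1,y0,y1=230,255,165,183
c=cv2.resize(im[y0:y1,x0:x1],None,fx=8,fy=8,interpolation=cv2.INTER_CUBIC).astype(int)
m=(c[...,2]>115)&(c[...,2]-c[...,0]>50)&(c[...,2]<185)
for r in range(0,c.shape[0],8):
    k=np.where(m[r])[0]; 
    if len(k):
        g=np.split(k,np.where(np.diff(k)>4)[0]+1); print(y0+r/8-.44,[(round(a[0]/8+x0-.44,1),round(a[-1]/8+x0-.44,1)) for a in g if len(a)>8])
E
```

```text
-0.013 0.106 [244.4042 171.802 ] [272.7026 189.8075]
-0.013 0.12 [244.3763 170.9456] [272.9024 185.2392]
0 0.106 [240.7984 172.1921] [277.3713 189.1714]
0 0.12 [240.7344 171.3392] [277.6017 184.6126]
0.013 0.106 [237.1899 172.5825] [282.0122 188.5392]
0.013 0.12 [237.0896 171.7332] [282.2729 183.9897]
164.56 [(np.float64(245.9), np.float64(247.7)), (np.float64(249.6), np.float64(251.3))]
165.56 [(np.float64(245.9), np.float64(247.7)), (np.float64(249.6), np.float64(251.4))]
166.56 [(np.float64(229.6), np.float64(230.7)), (np.float64(232.4), np.float64(233.7)), (np.float64(247.7), np.float64(251.7))]
167.56 [(np.float64(229.6), np.float64(230.8)), (np.float64(232.4), np.float64(234.1))]
168.56 [(np.float64(231.4), np.float64(234.3)), (np.float64(246.1), np.float64(247.1)), (np.float64(250.9), np.float64(251.9))]
169.56 [(np.float64(246.3), np.float64(247.6)), (np.float64(250.9), np.float64(252.6))]
170.56 [(np.float64(242.2), np.float64(244.4)), (np.float64(246.6), np.float64(247.9)), (np.float64(251.7), np.float64(253.3))]
171.56 [(np.float64(233.1), np.float64(234.4)), (np.float64(2
[... 230 characters left out ...]
9)), (np.float64(252.6), np.float64(253.7))]
173.56 [(np.float64(232.6), np.float64(233.7)), (np.float64(237.6), np.float64(244.1)), (np.float64(248.1), np.float64(249.9)), (np.float64(250.7), np.float64(253.3))]
174.56 [(np.float64(232.1), np.float64(233.4)), (np.float64(237.3), np.float64(243.9)), (np.float64(248.7), np.float64(251.8))]
175.56 [(np.float64(231.7), np.float64(232.8)), (np.float64(237.2), np.float64(244.1))]
176.56 [(np.float64(229.6), np.float64(232.4)), (np.float64(237.4), np.float64(244.9))]
177.56 [(np.float64(237.4), np.float64(240.8)), (np.float64(242.6), np.float64(246.9))]
178.56 [(np.float64(235.9), np.float64(247.1))]
179.56 [(np.float64(235.7), np.float64(246.9))]
```

The tenon sits at columns 237.5–244.2, row 171, within 0.5 px of prediction, so the grasp is true and the rail is level. Now I lower it onto the board in front of the guides.

To row units: 0.025 m is 0.125, 0.015 m is 0.075.

```bash
python3 steer.py '[{"d":[0,0,0.125]},{"d":[0,0,0.125]},{"d":[0,0,0.075]},{"d":[0,0,0.05]},{"d":[0,0,0.015]},{},{}]'; python3 steer.py '[{"d":[0,0,0.005]},{"d":[0,0,0.005]},{"d":[0,0,0.005]},{},{}]'
```

```text
t: 8.68
tcp_pos: [0.4728, 0.0148, 0.026]
ee_rot: [0.001, -0.065, 0.998, 0.0]
force: [-0.3, 0.3, -1.2]
width: 0.0436
finger_force: 59.9
t: 9.3
tcp_pos: [0.4724, 0.0148, 0.0224]
ee_rot: [-0.0, -0.065, 0.998, 0.0]
force: [-0.6, -0.1, -1.3]
width: 0.0434
finger_force: 59.9
```

```bash
python3 steer.py '[{"d":[0,0,0.0035]},{"d":[0,0,0.0035]},{},{},{}]'
```

```text
t: 9.93
tcp_pos: [0.4724, 0.0147, 0.0212]
ee_rot: [-0.0, -0.065, 0.998, 0.0]
force: [-2.1, 0.3, 4.2]
width: 0.0437
finger_force: 59.9
```

To row units: -0.01 m is -0.05, -0.005 m is -0.025.

```bash
python3 steer.py '[{"d":[-0.05,0,0]},{"d":[-0.05,0,0]},{"d":[-0.05,0,0]},{"d":[-0.025,0,0]},{},{}]'; python3 steer.py '[{"d":[-0.025,0,0]},{"d":[-0.025,0,0]},{"d":[-0.025,0,0]},{"d":[-0.025,0,0]},{},{}]'
```

```text
t: 10.68
tcp_pos: [0.5054, 0.019, 0.0214]
ee_rot: [-0.002, -0.065, 0.998, -0.0]
force: [-4.1, -0.0, 10.6]
width: 0.0435
finger_force: 59.9
t: 11.42
tcp_pos: [0.5254, 0.0216, 0.0214]
ee_rot: [-0.001, -0.065, 0.998, -0.0]
force: [-5.0, -0.5, 10.2]
width: 0.0432
finger_force: 59.9
```

To row units: -0.005 m is -0.025, -0.0003 m is -0.0015.

```bash
python3 steer.py '[{"d":[-0.025,0,-0.0015]},{"d":[-0.025,0,0]},{"d":[-0.025,0,0]},{"d":[-0.025,0,0]},{},{}]'; python3 steer.py '[{"d":[-0.02,0,0]},{"d":[-0.02,0,0]},{"d":[-0.02,0,0]},{},{}]'
python3 - <<'E'
from h import *
a=imaging.camera("top")[:,:,::-1];b=imaging.camera("scene")[:,:,::-1]
a=cv2.resize(a[120:210,210:270],None,fx=6,fy=6,interpolation=cv2.INTER_CUBIC);b=cv2.resize(b[185:275,235:340],None,fx=4,fy=6,interpolation=cv2.INTER_CUBIC)
cv2.imwrite("pics/in1.png",np.hstack([a,b]))
E
```

```text
t: 12.18
tcp_pos: [0.5466, 0.0245, 0.0215]
ee_rot: [-0.0, -0.065, 0.998, 0.0]
force: [-2.2, -0.5, 6.0]
width: 0.0434
finger_force: 59.9
t: 12.8
tcp_pos: [0.5582, 0.026, 0.0215]
ee_rot: [-0.001, -0.065, 0.998, 0.0]
force: [-3.1, -0.5, 6.0]
width: 0.0431
finger_force: 59.9
```

View pics/in1.png

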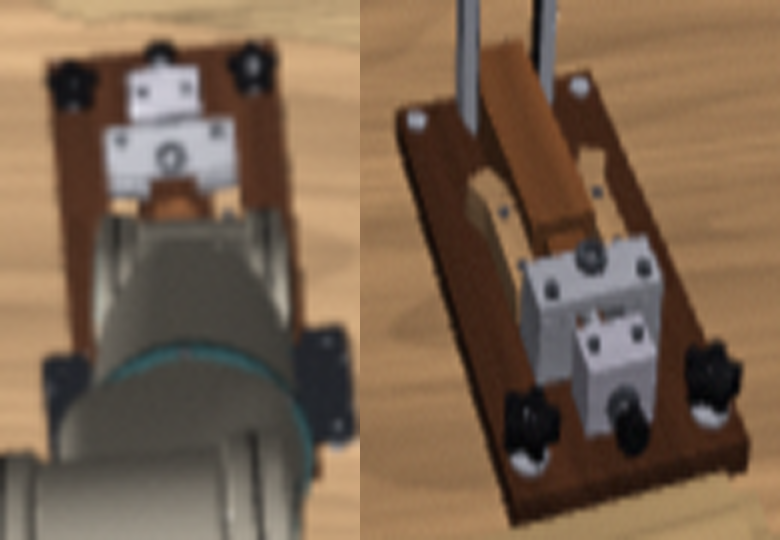

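The rail lies between the guides, with its tenon just entering between the stop blocks and no sideways force. I'll advance in small steps and watch the push force.

To row units: -0.004 m is -0.02.

```bash
python3 steer.py '[{"d":[-0.02,0,0]},{"d":[-0.02,0,0]},{"d":[-0.02,0,0]},{},{}]'; for i in 1 2 ; do python3 steer.py '[{"d":[-0.015,0,0]},{"d":[-0.015,0,0]},{},{}]'; done
```

```text
t: 13.52
tcp_pos: [0.5702, 0.0276, 0.0215]
ee_rot: [-0.001, -0.065, 0.998, 0.0]
force: [-3.1, -0.6, 5.1]
width: 0.0437
finger_force: 59.9
t: 14.02
tcp_pos: [0.5759, 0.0283, 0.0215]
ee_rot: [-0.001, -0.065, 0.998, 0.0]
force: [-3.5, -1.5, 6.0]
width: 0.0436
finger_force: 59.9
t: 14.52
tcp_pos: [0.5791, 0.0287, 0.0215]
ee_rot: [-0.003, -0.065, 0.998, -0.0]
force: [-8.6, -0.9, 11.3]
width: 0.0433
finger_force: 59.9
```

To row units: -0.0015 m is -0.0075.

```bash
for i in 1 2 ; do python3 steer.py '[{"d":[-0.0075,0,0]},{"d":[-0.0075,0,0]},{},{}]'; done
```

```text
t: 15.02
tcp_pos: [0.5812, 0.029, 0.0214]
ee_rot: [-0.004, -0.065, 0.998, -0.0]
force: [-10.4, -0.7, 13.5]
width: 0.0435
finger_force: 59.9
t: 15.52
tcp_pos: [0.5835, 0.0294, 0.0214]
ee_rot: [-0.005, -0.065, 0.998, -0.0]
force: [-11.6, -0.3, 13.9]
width: 0.0437
finger_force: 60.0
```

To row units: -0.002 m is -0.01, -0.0002 m is -0.001.

```bash
for i in 1 2 3; do python3 steer.py '[{"d":[-0.01,0,-0.001]},{"d":[-0.01,0,0]},{},{}]'; done
python3 - <<'E'
from h import *
a=imaging.camera("top")[:,:,::-1];b=imaging.camera("scene")[:,:,::-1]
a=cv2.resize(a[120:210,210:270],None,fx=6,fy=6,interpolation=cv2.INTER_CUBIC);b=cv2.resize(b[185:275,235:340],None,fx=4,fy=6,interpolation=cv2.INTER_CUBIC)
cv2.imwrite("pics/in2.png",np.hstack([a,b]))
E
```

```text
t: 16.02
tcp_pos: [0.5871, 0.0298, 0.0215]
ee_rot: [-0.005, -0.065, 0.998, -0.0]
force: [-11.3, -0.7, 13.5]
width: 0.0435
finger_force: 59.9
t: 16.52
tcp_pos: [0.5904, 0.0304, 0.0214]
ee_rot: [-0.006, -0.065, 0.998, -0.0]
force: [-11.7, -0.7, 13.2]
width: 0.0436
finger_force: 60.0
t: 17.02
tcp_pos: [0.5938, 0.031, 0.0214]
ee_rot: [-0.006, -0.065, 0.998, -0.0]
force: [-12.4, -1.0, 12.9]
width: 0.0437
finger_force: 60.0
```

View pics/in2.png

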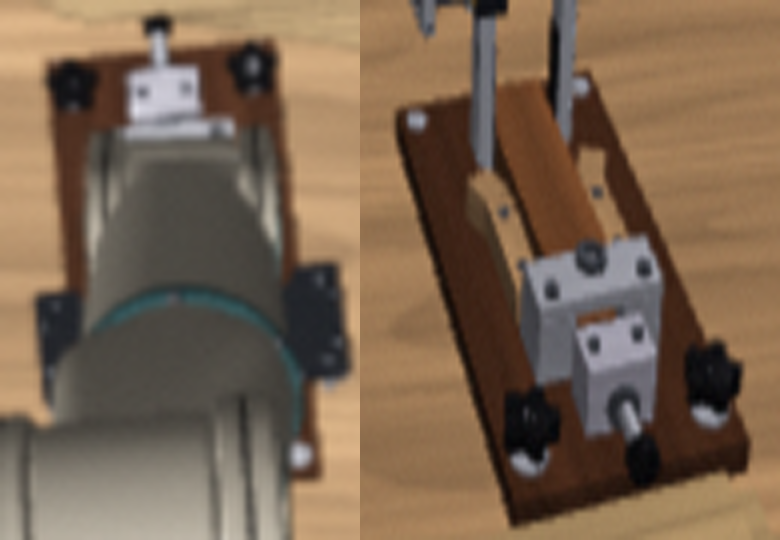

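The plunger's tail knob is well out and the shoulders are close to the stops. I'll finish with small steps.

To row units: -0.001 m is -0.005.

```bash
for i in 1 2 3; do python3 steer.py '[{"d":[-0.005,0,0]},{"d":[-0.005,0,0]},{},{}]' | egrep 'tcp|force|rot'; done
```

```text
tcp_pos: [0.5939, 0.031, 0.0213]
ee_rot: [-0.008, -0.065, 0.998, -0.0]
force: [-15.9, -2.2, 15.8]
finger_force: 60.0
tcp_pos: [0.5941, 0.031, 0.0212]
ee_rot: [-0.01, -0.065, 0.998, -0.0]
force: [-18.9, -1.6, 17.8]
finger_force: 60.0
tcp_pos: [0.5944, 0.031, 0.0211]
ee_rot: [-0.011, -0.065, 0.998, -0.0]
force: [-21.0, -1.6, 21.0]
finger_force: 60.0
```

To row units: -0.0003 m is -0.0015, -0.008 rad is -0.0038.

```bash
python3 steer.py '[{"d":[0,0,-0.0015],"rotvec":[0,-0.0038,0]},{},{}]' | egrep 'tcp|force|rot';  python3 steer.py '[{"d":[-0.005,0,-0.0015],"rotvec":[0,-0.0029,0]},{"d":[-0.005,0,0]},{},{}]'
```

```text
tcp_pos: [0.5945, 0.0311, 0.0211]
ee_rot: [-0.007, -0.065, 0.998, -0.0]
force: [-19.3, -1.0, 18.9]
finger_force: 60.0
t: 19.5
tcp_pos: [0.5946, 0.0311, 0.0211]
ee_rot: [-0.006, -0.065, 0.998, 0.0]
force: [-22.8, -1.4, 20.5]
width: 0.0437
finger_force: 60.0
```

To row units: -0.001 m is -0.005, -0.0004 m is -0.002, -0.004 rad is -0.0019.

```bash
python3 steer.py '[{"d":[-0.005,0,-0.002],"rotvec":[0,-0.0019,0]},{"d":[-0.005,0,-0.002],"rotvec":[0,-0.0019,0]},{},{}]';python3 steer.py '[{"d":[-0.005,0,-0.001]},{},{},{}]'
```

```text
t: 20.0
tcp_pos: [0.5947, 0.0311, 0.0211]
ee_rot: [-0.004, -0.065, 0.998, 0.0]
force: [-24.3, -2.5, 18.9]
width: 0.0436
finger_force: 60.0
t: 20.5
tcp_pos: [0.5946, 0.0311, 0.0211]
ee_rot: [-0.005, -0.065, 0.998, 0.0]
force: [-25.3, -2.4, 17.9]
width: 0.0435
finger_force: 60.0
```

```bash
python3 - <<'E'
from h import *
a=imaging.camera("top")[:,:,::-1];b=imaging.camera("scene")[:,:,::-1]
a=cv2.resize(a[120:170,220:260],None,fx=8,fy=8,interpolation=cv2.INTER_CUBIC);b=cv2.resize(b[195:245,255:315],None,fx=8,fy=8,interpolation=cv2.INTER_CUBIC)
cv2.imwrite("pics/in3.png",np.hstack([a,b])[:600,:800])
E
```

```text
(no output)
```

View pics/in3.png

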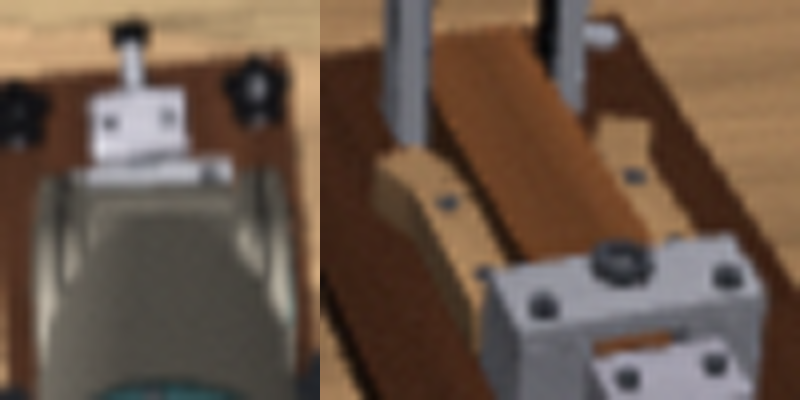

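```bash
python3 - <<'E'
from h import *
np.set_printoptions(precision=4,suppress=True)
b0=cv2.imread("pics/scene0.png");t0=cv2.imread("pics/top0.png")
b1=imaging.camera("scene")[:,:,::-1];t1=imaging.camera("top")[:,:,::-1]
def knob(im,x0,x1,y0,y1,n):
    c=cv2.resize(im[y0:y1,x0:x1],None,fx=8,fy=8,interpolation=cv2.INTER_CUBIC)
    m=(c.max(2)<55).astype(np.uint8)
    ct=max(cv2.findContours(m,cv2.RETR_EXTERNAL,cv2.CHAIN_APPROX_NONE)[0],key=cv2.contourArea)[:,0]/8+[x0,y0]-.44
    print(n,ct.min(0),ct.max(0)); return ct
ka=knob(t0,231,243,118,131,"top");kb=knob(t1,231,243,118,131,"top")
sa=knob(b0,295,312,245,268,"scene");sb=knob(b1,295,312,245,268,"scene")
u=np.array([.9917,.13])
for n,p,q in(("top",ka,kb),("scene",sa,sb)):
    P=cast(n,p,.032)@u;Q=cast(n,q,.032)@u
    print(n,"far-edge travel",Q.max()-P.max(),"near",Q.min()-P.min())
# where the finger front edge / guide front are, seen in scene view (last crop pixels)
g=np.array([[400,165],[380,165],[380,200]]);print("guide front corner top z=.038",cast("scene",(g[:1]-[320,0])/8+[255,195]-.44,.038))
f=np.array([[385,140],[430,135]]);print("finger tip z=.021..",cast("scene",(f-[320,0])/8+[255,195]-.44,.0215))
E
```

```text
top [233.685 127.06 ] [238.81 129.56]
top [234.06  122.685] [237.435 124.56 ]
scene [296.81  249.935] [307.935 261.56 ]
scene [294.56  256.185] [311.435 267.435]
top far-edge travel 0.01782463393648359 near 0.021161730612286878
scene far-edge travel 0.017039549872944426 near 0.025275935723606646
guide front corner top z=.038 [[ 0.6363 -0.0021]]
finger tip z=.021.. [[ 0.5972 -0.0003]
 [ 0.5961  0.0158]]
```

The knob has travelled 17.8 mm, against 18 mm for home, and the fingers are about 2 cm clear of the guides. So the shoulders are what's bearing on the stops. I'll press slightly more, settle and hand in.

To row units: -0.0015 m is -0.0075, -0.0003 m is -0.0015.

```bash
python3 steer.py '[{"d":[-0.0075,0,-0.0015]},{},{},{},{},{}]' && python3 -c "
from rig import ctrl, imaging, probe_bus
print(ctrl.job_done())"
```

```text
t: 21.45
tcp_pos: [0.5946, 0.0311, 0.0211]
ee_rot: [-0.007, -0.065, 0.998, 0.0]
force: [-27.2, -2.4, 19.9]
width: 0.0432
finger_force: 60.0
the job is handed in; nothing more can be done
None
```

I handed the job in at about 21.5 s with the rail flat in the jig, its shoulders on the stops and the plunger in about 17.8 mm, the arm still gripping it and pressing with about 27 N; no verdict came back.

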